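# Lock up a printing block with the key and hold it

### The arm

A 6-joint arm with a two-finger parallel gripper is mounted at the origin on the work surface. World frame = base frame: x ahead of the robot, y to its left, z up, the work surface at z = 0. Lengths are in m, angles in degrees, forces in N, time in s.
With the tool pointing down it reaches from about 0.4 to 0.825 m from the base axis. Payload 7 kg.
Tool frame: the origin (TCP) lies midway between the tips of the shut fingers; the grasp point (between the pads) lies r.grip_depth behind it (r.grip_depth is the distance from the TCP to the grasp point, in m); z points along the fingers, y is the direction in which the jaws open and shut (so a half turn about z gives the same grasp; the last joint's range is limited). The gripper opens to 88 mm and grips with 3 to 60 N. Pads are 19 mm wide; open, the fingers measure 130 mm over their backs; the gripper's body (78 mm by 193 mm) begins 47 mm behind the grasp point.
Start: joints at [-48.352, 20.546, 0.682, 0, -70.136, -16.507], TCP at [0.287, -0.611, 0.227] pointing down, gripper open.
Joint ranges: [-176.03, 176.03], [-82.01, 121.73], [-58.28, 71.71], [-173.87, 95.51], [-174.79, -0.11], [-173.66, 173.66]. Speed limits (degrees/s): [136.94, 136.94, 172.46, 180, 180, 180].

### API

Orientations are given as [roll, pitch, yaw] about the fixed x, y, z axes, in that order (R = Rz(yaw) Ry(pitch) Rx(roll)).
In Python, from plant import r, imaging, close_job gives the robot as it stands.
- The arm moves only by the tool step_arm, never from a script. Its argument "commands" is a list of rows, each a list of 2 entries, a list of its own where there are three numbers: the shift along the tool's x, y, z in mm, then the turn about the tool's z in degrees. In form: [[[x, y, z], twist], ...]. A call has 1 to 20 rows; each row shifts and turns the commanded pose from where the row before left it, along the tool's axes as they then stand; what a row does not reach is not made up. A row lasts 1/8 s, in which the tool goes at most 62.5 mm and 10.7 degrees, less where a joint would pass 70% of its speed; a pose out of reach is approached as far as the arm can. A call with a gripper value outside its range is refused whole. "gripper" is the closure, from 0 (fully open) to 1 (shut), set as the call begins (left out, the last holds). The fingers move at their own pace and stop on an object; "grip_force" is the grip in N (left out, the last holds). Time passes only in rows, so rows that do not move let the fingers close. It gives the time, the measured TCP pose, the force and the opening at its end, in the units of the state.
- r.get_state(): the state, without advancing time (a new reading comes with each control period).
- imaging.capture(name): name is "scene" or "top" or "wrist"; returns a dict with "img" (384x512x3 uint8, red, green, blue), "z_map" (384x512 float32, m along the optical axis (not along the pixel's ray), 0 where there is no reading), "vfov" (degrees; the focal length in pixels is half the picture's height over the tangent of half this angle, whatever the lens; pixels are square), "cx", "cy" (the principal point, pixels), "extrinsics" (4x4, takes a point from camera to world coordinates); the wrist camera has in their place "T_tool_cam" (4x4, takes a point from camera to tool coordinates, whose origin is the TCP and whose axes are the flange's). Camera axes: x right, y down, z forward; pixel columns grow to the right and rows downward; lengths in m; the calibration is good to about 2 mm. A picture is of the moment at which its call begins: read the wrist's pose just before it.
- close_job(): hands the job in, once; it reports no verdict.
The state is a dict: "time_s": time; "joints": joint angles; "qd": joint speeds; "joint_torque": joint torques, N m; "tcp_pos": TCP position; "eef_rot": TCP orientation; "contact_force": force on the tool from outside, world axes, zero at the start; "moment": the same for the moment, N m; "gripper_width": finger opening in m.
Only numpy, scipy, OpenCV 4.12 (cv2) and the standard library are available. Lean on these libraries where they do the work, as an engineer would, in place of code of your own. Each camera call takes 0.05 s, during which the arm holds its last target.

### The job

Take the printing block from the sloping rest and set it, dark printing face up, flat in the pocket of the steel lock-up bed, long way between jaw and end stop (either end first), and let go of it. Then take the T-key from its stand, push it fully home in the keyhole past the sticky pins, turn it a quarter turn clockwise seen from above so that the jaw closes on the block, and hold it there: the lock springs back, so finish with the key still gripped, home and turned. Leave the ink jar, the roller and the palette knife where they are.

Things in the scene. Friction and masses are not known exactly. Their poses are not given: they have to be found in the camera images.
- bed: Steel lock-up bed fixed on the table: plate 12 mm thick, from x = -105 to +120 and y = -60 to +60 mm of its origin (on the table). Own x points from the lock (x = -62) to the end stop, a bar across the plate (inner face x = +100, top z = 34 mm). Lock housing: square, 64 mm wide, top z = 38 mm.
- seat (a point): On the pocket floor (12 mm over the table, bed x = +55, y = 0): where the block's origin is when it lies hard against the end stop; bed axes. Pocket 102 mm long from open jaw to stop, so the block may lie up to 12 mm short (-x). Sideways: guide posts 58 mm apart inside, 10 mm thick, 14 mm tall, at bed x = 10..26 and 84..100; a finger has 58 mm of room between them on each side.
- jaw_face (a point): Middle of the jaw's face at its foot; bar 54 mm wide, top 31 mm over the table. Face at bed x = -2 when the lock is at 0; moves 11.5 mm towards the stop as the lock turns from 0 to 1.6 and pushes the block along. Follows the lock.
- keyhole (a point): Centre of the keyhole's mouth in the top face of the brass lock, 40 mm over the table, at bed x = -62. Turns with the lock: x runs along the slot (bed x with the lock at 0), z up. Slot 13.2 x 7.2 mm, chamfered 2 mm, 28 mm deep, straight down. Two sprung sticky pins stand 2.3 mm into it from the long sides, 8 and 14 mm down; passing them takes 5 to 20 N, less when twisting 3 degrees to and fro.
- lock (a joint): Turn of the lock, rad: 0 at rest (slot along bed x), grows clockwise seen from above, end stop at 1.6. A spring turns it back (0.08 N m per rad, plus 0.02 N m of friction). The key has play in the slot: the turned lock lags about 0.15 rad behind the key.
- rest: Wooden sloping rest fixed on the table, foot 120 x 60 x 6 mm; its top, 30 mm wide, slopes 30 degrees, rising along its own +x, with a lip at the low end. Origin on the table under the middle of the slope. The block overhangs it 11 mm on each side.
- block: Printing block, plywood with a dark lino printing face, 90 x 52 x 24 mm (x, y, z), 0.08 to 0.15 kg. Origin: centre of its underside (bare plywood back); own z points out of the printing face (its top). Starts on the rest, face outwards, tilted 30 degrees, own x up the slope; a tool tilted to match can grip it across its 52 mm.
- stand: Wooden key stand fixed on the table, 70 x 56 x 30 mm, origin at the centre of its underside; the key stands in the pocket (16 x 10 mm, 26 mm deep) in its top.
- key: Steel T-key, upright, 77 mm long, 0.06 to 0.13 kg, same when turned half round. Origin: centre of the blade's tip; z up. Nose 9 x 3.5 mm to z = 6, blade 12 x 6 mm (x, y) to z = 22, collar 20 mm diameter to 27, stem 10 mm to 46, flat bow 30 x 8 mm (x, y) z = 45..77, gripped across its 8 mm. Tip 8 mm over the table in the stand; fully home: collar on the lock, tip 22 mm below the mouth.
- jar: Glass ink jar with a dark lid, 64 mm diameter, 85 mm tall, standing at the far side. Origin: centre of its underside. Leave alone.
- roller: Ink roller, black rubber roll 36 mm diameter x 90 mm with a wooden handle, lying at the far side. Origin under the middle of the roll. Leave alone.
- knife: Palette knife lying at the far side beyond the bed. Leave alone.

How it is judged (in metres and radians):
On the way, in this order (a step that is already met when the one before it is completed fails the run):
1. the block lies flat in the pocket, printing face up, and is let go (x of block in the frame of seat between -0.0145 and 0.003 m and y of block in the frame of seat between -0.005 and 0.005 m and z of block in the frame of seat between -0.003 and 0.003 m and angle between the x axis of block and the x axis of seat, either way round below 0.12 rad and angle between block's own z axis and vertical below 0.08 rad and contact force between the fingers and block below 0.3 N), for 0.2 s.
2. the key is fully home in the lock, not yet turned (z of key in the frame of keyhole between -0.0245 and -0.0185 m and horizontal distance between key and keyhole below 0.004 m and angle between key's own z axis and vertical below 0.12 rad and value of joint lock below 0.6 rad), for 0.1 s.
3. the key is turned a quarter (z of key in the frame of keyhole between -0.0245 and -0.0185 m and horizontal distance between key and keyhole below 0.004 m and angle between key's own z axis and vertical below 0.12 rad and value of joint lock above 1.25 rad), for 0.2 s.
At the end, for the whole second after the job is handed in: Gripper holds the key (over 1 N); key home (tip 18.5 to 24.5 mm below the mouth, 4 mm off axis at most, tilt under 0.12 rad); lock beyond 1.25 rad, still; block flat in the pocket, face up (0.08 rad), straight (0.12 rad), within 5 mm of stop and middle, not touched by the fingers (all of step 3 and x of block in the frame of seat between -0.005 and 0.003 m and y of block in the frame of seat between -0.005 and 0.005 m and z of block in the frame of seat between -0.003 and 0.003 m and angle between the x axis of block and the x axis of seat, either way round below 0.12 rad and angle between block's own z axis and vertical below 0.08 rad and contact force between the fingers and block below 0.3 N and velocity of joint lock below 0.1 rad/s and contact force between the fingers and key above 1 N); the arm keeps its last pose, push and grip.
It fails at once if the ink jar is disturbed (moved over 30 mm) (distance of jar from where it was at the start of the episode above 0.03 m).
It fails at once if the roller is disturbed (moved over 30 mm) (distance of roller from where it was at the start of the episode above 0.03 m).
It fails at once if the palette knife is disturbed (moved over 30 mm) (distance of knife from where it was at the start of the episode above 0.03 m).
It also fails if it takes over 67 s, if anything falls off the work surface, if the arm or the gripper's body presses on something with over 40 N, if the wrist force passes 120 N, or if a joint passes its speed limit or range.

## Working session

There is one attempt and no reset: what is moved stays moved. The work goes in short steps, Python scripts to look and compute and a tool call to move; the robot and the scene stay as the last step left them, time stands still between calls to the robot, and variables do not carry over. Pictures are saved under pics/ and viewed, and the job is handed in when it is done.

Besides the shell and the picture viewer there is one more tool, called after ">>>" in YAML: its name, and indented under it one key for each argument. step_arm: Moves the arm, as the interface text tells. Its arguments: {"type":"object","properties":{"commands":{"type":"array","items":{"type":"array"}},"gripper":{"type":"number"},"grip_force":{"type":"number"}},"required":["commands"]}

```bash
mkdir -p pics; ls; python3 - <<'E'
from plant import r, imaging
import cv2, numpy as np
print(r.get_state(), r.grip_depth)
for n in ["scene","top","wrist"]:
    c=imaging.capture(n); cv2.imwrite(f"pics/{n}0.png",c["img"][:,:,::-1]); np.savez(f"{n}0.npz",**c)
    print(n,c["vfov"],c["cx"],c["cy"],c.get("extrinsics",c.get("T_tool_cam")))
print(r.get_state()["time_s"])
E
```

```text
pics
{'time_s': 0.0, 'joints': array([-4.83529737e+01,  2.05924708e+01,  6.35926831e-01, -2.11344867e-02,
       -7.01350438e+01, -1.65068861e+01]), 'qd': array([ 0.04426073, -0.04772046, -0.01826879,  0.01413856,  0.07420523,
        0.02100758]), 'joint_torque': array([-6.93799320e-04, -5.82724464e+01,  2.93061680e+01,  6.99759990e+00,
        6.99918033e-03, -1.43747975e-04]), 'tcp_pos': array([ 0.28655079, -0.61064029,  0.22562415]), 'eef_rot': array([ 1.79906541e+02, -6.97656812e-03, -1.54867052e+02]), 'contact_force': array([0.20488004, 0.28792671, 0.1807436 ]), 'moment': array([ 0.00269593, -0.01731814,  0.03509443]), 'gripper_width': 0.08779522008836287} 0.0188
scene 42.9394229033027 252.72855654288432 195.94656335133553 [[-1.37436145e-02  6.11278868e-01 -7.91295936e-01  1.53625302e+00]
 [ 9.99674537e-01  2.54102669e-02  2.26668390e-03 -9.57078625e-04]
 [ 2.14926169e-02 -7.91007247e-01 -6.11429148e-01  7.54210127e-01]
 [ 0.00000000e+00  0.00000000e+00  0.00000000e+00  1.00000000e+00]]
top 44.72298579847759 254.186018160769 189.98768039199456 [[-1.07040622e-02 -9.99063621e-01  4.19202206e-02  5.66905808e-01]
 [-9.99941989e-01  1.07449835e-02  7.50971229e-04 -1.56523116e-02]
 [-1.20070011e-03 -4.19097503e-02 -9.99120679e-01  1.18032495e+00]
 [ 0.00000000e+00  0.00000000e+00  0.00000000e+00  1.00000000e+00]]
wrist 62.27031256775481 259.6773985638294 191.56700406383325 [[-9.50115849e-04 -9.50977611e-01 -3.09258274e-01  8.30682287e-02]
 [ 9.99999524e-01 -9.71856936e-04 -8.37526822e-05 -7.02219754e-05]
 [-2.20907873e-04 -3.09258206e-01  9.50978082e-01 -1.58680427e-01]
 [ 0.00000000e+00  0.00000000e+00  0.00000000e+00  1.00000000e+00]]
0.15
```

View pics/scene0.png

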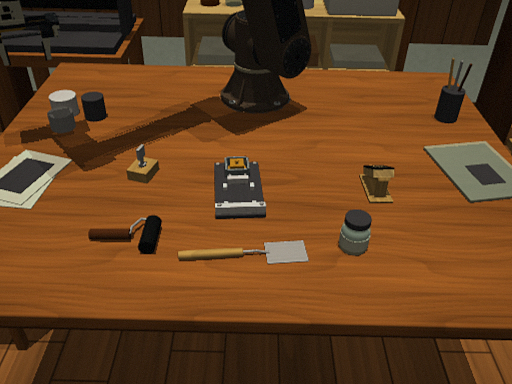

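View pics/top0.png

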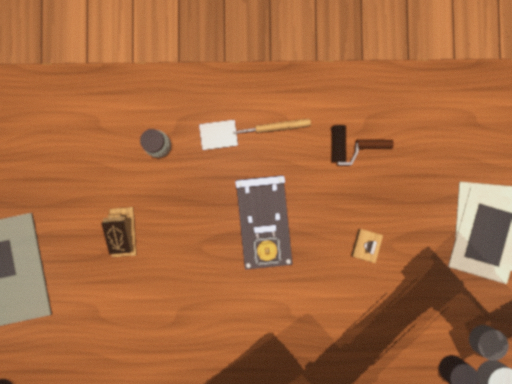

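View pics/wrist0.png

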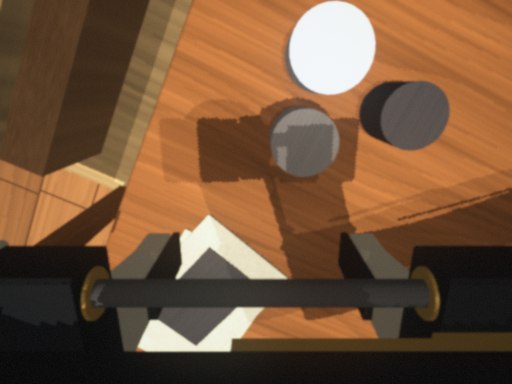

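```bash
cat > h.py <<'E'
import numpy as np, cv2
from scipy.spatial.transform import Rotation as R
def pose(s):
    T=np.eye(4); T[:3,:3]=R.from_euler('xyz',s['eef_rot'],degrees=True).as_matrix(); T[:3,3]=s['tcp_pos']; return T
def cloud(c,T=None):
    f=192/np.tan(np.radians(c["vfov"]/2)); z=c["z_map"]; v,u=np.mgrid[:384,:512]
    P=np.stack([(u-c["cx"])/f*z,(v-c["cy"])/f*z,z,np.ones_like(z)],-1)
    M=c["extrinsics"] if T is None else T@c["T_tool_cam"]
    return (P@M.T)[...,:3]
def heightmap(P,img,x0,x1,y0,y1,res,fn,zr=(-.02,.15)):
    pass
E
python3 - <<'E'
from h import *
c=dict(np.load("top0.npz")); P=cloud(c); img=c["img"][:,:,::-1]
for n,(u,v,w) in dict(block=(117,235,45),bed=(264,222,60),key=(368,246,30)).items():
    print(n,P[v,u], "table", P[v+w+0 if v+w<384 else 383,u])
big=cv2.resize(img[160:285,90:400],None,fx=2.5,fy=2.5,interpolation=cv2.INTER_CUBIC); cv2.imwrite("pics/topbig.png",big)
for y in range(195,270,5): print(y,' '.join('%4d'%(1000*P[y,u,2]) for u in range(90,150,3)))
E
```

```text
block [0.50981078 0.3135394  0.06396686] table [0.39432312 0.3312824  0.00317989]
bed [ 0.53556854 -0.03847225  0.01001802] table [ 3.85003124e-01 -3.69241062e-02  1.07672106e-04]
key [ 0.47617979 -0.28786713  0.04956659] table [ 0.39784616 -0.29714507  0.00453232]
195   -1   -2    0   -2    0   -3    5    3    0    2    2    0    1   -1    0   -1    3   -4    0    0
200   -1    1   -2    3    0    2    3    2   -3   -2    3    1    0    0    0    0    0    2    0    0
205   -1    1    1    1   -4    1   -3   -1   -4    1    2    4   -1    1   -1   -2   -2   -4   -2   -2
210   -1   -1   -1   -1    0   -4    0    3    7    5   11    5    3    9    4    1    0    0    0    1
215   -1    1    1   -2   -1    4   68   64   63   68   70   35    7    3    8    0    1   -2    0    1
220    1   -3   -1    3   -2   74   80   82   78   81   84   85   58    7   11   -2   -2   -1    0   -1
225    0    1    2    1   81   80   78   78   79   78   80   83   63    5    6    0    1   -3   -1    0
230    0    2    0    1   -2   73   71   72   72   75   72   72   66    5    4    1   -2    2   -1    3
235    1    2    4    0   -7   69   65   66   67   63   70   65   63   42   11   -1    0    0   -3   -1
240    3   -2   -1   -3   -1   -1   60   57   58   56   59   58   54   45    4    8   -1   -2   -1    0
245    0   -2   -2    1    0    1   51   54   55   53   49   54   50   48    6    0    2    1    1    0
250   -3    1    1   -1   -1    0   45   43   43   43   46   45   47   42    5    4    0    3    0   -2
255   -3   -3    0    1    0    3   -1    2    2    6    7    7    0    1    1    2    0    3    0    0
260    1    0    3    1    0    0   -1    1    0    2    0    0    0    0    0    0    0    1    1   -1
265    0   -1   -1   -4   -4    1    2    0    0   -1    0    0    3    0    1    0    0    2   -1   -1
```

View pics/topbig.png

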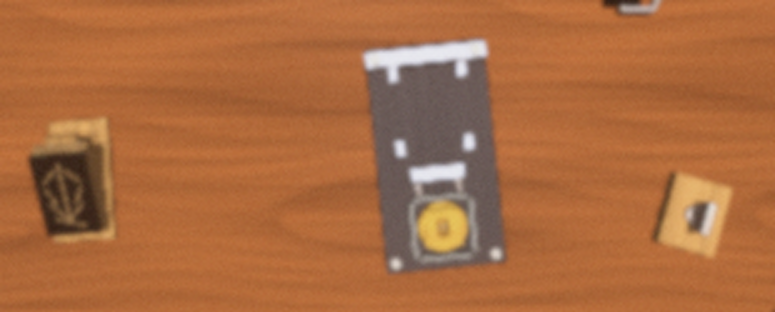

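>>> step_arm:
  commands:
    - [[-44, 30, 0], 0]
    - [[-44, 30, 0], 0]
    - [[-44, 30, 0], 0]
    - [[-44, 30, 0], 0]
    - [[-44, 30, 0], 0]
    - [[-44, 30, 0], 0]
    - [[-44, 30, 0], 0]
    - [[0, 0, 0], 0]
    - [[0, 0, 0], 0]
  gripper: 0

```text
time_s: 1.27
tcp_pos: [0.4763, -0.2898, 0.2264]
eef_rot: [180.0, -0.0, -154.8]
contact_force: [-0.3, -0.1, 0.1]
gripper_width: 0.0876
```

```bash
cat > look.py <<'E'
import sys
from plant import r, imaging
from h import *
n=sys.argv[1]
s=r.get_state(); c=imaging.capture("wrist"); 
np.savez(f"{n}.npz",T=pose(s),**c); cv2.imwrite(f"pics/{n}.png",c["img"][:,:,::-1])
print(s["time_s"],s["tcp_pos"],s["eef_rot"],s["gripper_width"],s["contact_force"],s["joints"])
E
python3 look.py k1
```

```text
1.275 [ 0.47630969 -0.28983483  0.22640649] [ 1.79985082e+02 -1.92256458e-02 -1.54804335e+02] 0.08760023733780946 [-0.26895035 -0.05415725  0.07603476] [-1.12003537e+01  9.54506889e+00 -1.43276315e+01 -6.56538424e-04
 -6.61516270e+01 -5.36037181e+01]
```

View pics/k1.png

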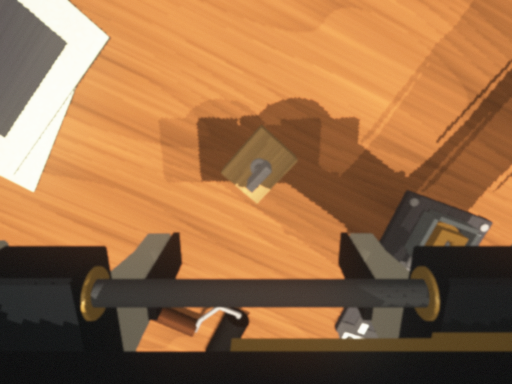

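```bash
cat > keym.py <<'E'
import sys
from h import *
d=dict(np.load(sys.argv[1]+".npz")); P=cloud(d,d["T"])
def meas(zlo,zhi,box):
    x0,x1,y0,y1=box
    m=(P[...,2]>zlo)&(P[...,2]<zhi)&(P[...,0]>x0)&(P[...,0]<x1)&(P[...,1]>y0)&(P[...,1]<y1)
    Q=P[m]; rc=cv2.minAreaRect((Q[:,:2]*1000).astype(np.float32))
    print(zlo,zhi,m.sum(),"mean",Q.mean(0),"med z",np.median(Q[:,2]),"rect",rc)
b=(.41,.55,-.36,-.22)
meas(.075,.1,b); meas(.06,.1,b); meas(.022,.036,b)
m=(P[...,0]>.41)&(P[...,0]<.55)&(P[...,1]>-.36)&(P[...,1]<-.22)
print(np.histogram(P[m][:,2],bins=np.arange(-.01,.1,.005)))
img=d["img"][:,:,::-1]; cv2.imwrite("pics/z.png",cv2.resize(img[110:230,190:330],None,fx=5,fy=5,interpolation=cv2.INTER_CUBIC))
E
python3 keym.py k1
```

```text
0.075 0.1 295 mean [ 0.4774306  -0.29079185  0.08429368] med z 0.08519837213526388 rect ((478.3663330078125, -290.385986328125), (8.063972473144531, 29.876270294189453), 73.56067657470703)
0.06 0.1 374 mean [ 0.47676807 -0.29113618  0.08074555] med z 0.08483433643204472 rect ((478.3044128417969, -290.4257507324219), (8.116042137145996, 30.046480178833008), 72.83476257324219)
0.022 0.036 2539 mean [ 0.47532436 -0.29143472  0.03055869] med z 0.03056953821915287 rect ((478.659423828125, -290.3363342285156), (56.3798713684082, 70.48837280273438), 73.28168487548828)
(array([   0, 2303, 7225,   33,   37,   32,   40,  557, 1915,   68,    5,
          6,    7,   25,   27,   25,   27,   29,   94,  172,    0]), array([-0.01 , -0.005,  0.   ,  0.005,  0.01 ,  0.015,  0.02 ,  0.025,
        0.03 ,  0.035,  0.04 ,  0.045,  0.05 ,  0.055,  0.06 ,  0.065,
        0.07 ,  0.075,  0.08 ,  0.085,  0.09 ,  0.095]))
```

View pics/z.png

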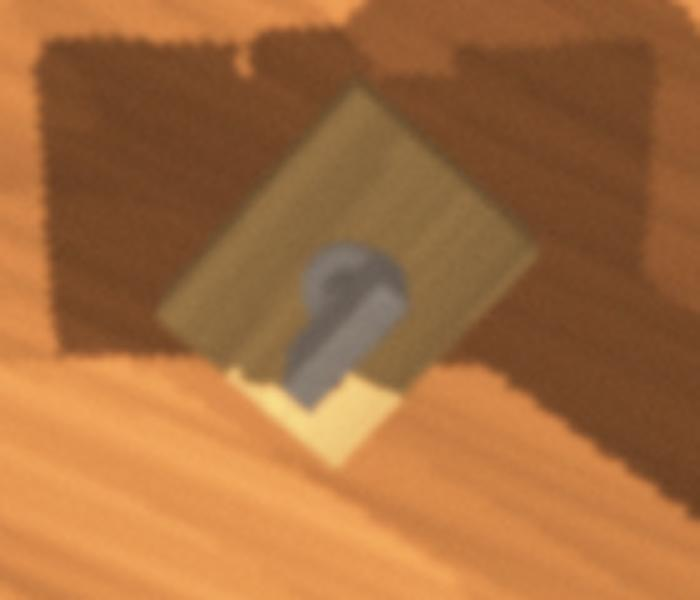

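>>> step_arm:
  commands:
    - [[-28, 42, 0], 0]
    - [[-28, 42, 0], 0]
    - [[-28, 42, 0], 0]
    - [[-28, 42, 0], 0]
    - [[-28, 42, 0], 0]
    - [[0, 0, 0], 0]
    - [[0, 0, 0], 0]

```text
time_s: 2.2
tcp_pos: [0.5137, -0.0414, 0.2264]
eef_rot: [180.0, -0.0, -154.9]
contact_force: [0.5, 1.3, -0.2]
gripper_width: 0.0875
```

```bash
python3 look.py b1
```

```text
2.2 [ 0.51366556 -0.04135378  0.22644494] [ 1.79998720e+02 -2.52076867e-02 -1.54894694e+02] 0.08751318117406026 [ 0.52940498  1.25159263 -0.1851592 ] [ 1.72496989e+01  5.44077123e+00 -1.91895782e+01  2.39488526e-03
 -6.53947967e+01 -8.21453907e+01]
```

View pics/b1.png

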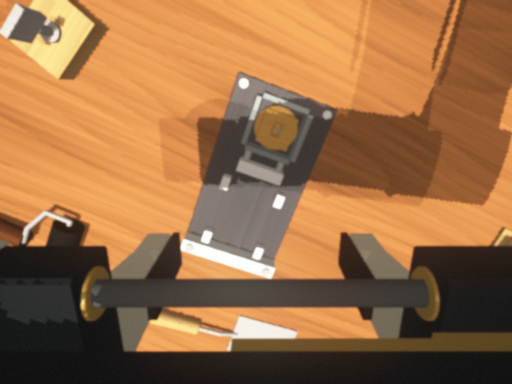

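```bash
cat > bedm.py <<'E'
import sys
from h import *
d=dict(np.load(sys.argv[1]+".npz")); P=cloud(d,d["T"])
x,y,z=P[...,0],P[...,1],P[...,2]
b=(x>.38)&(x<.68)&(y>-.13)&(y<.06)
print(np.histogram(z[b],bins=np.arange(-.01,.06,.004)))
def rect(m,name):
    m=m.astype(np.uint8); n,l,st,_=cv2.connectedComponentsWithStats(m); k=1+np.argmax(st[1:,4]); Q=P[l==k]
    print(name,len(Q),Q.mean(0),cv2.minAreaRect((Q[:,:2]*1000).astype(np.float32)))
    return Q
rect(b&(z>.008),"all")
img=d["img"].astype(int); br=b&(img[...,0]-img[...,2]>55)&(z>.036)
Q=rect(br,"brass"); print(cv2.minEnclosingCircle((Q[:,:2]*1000).astype(np.float32)))
rect(b&(z>.030)&(x>.58),"stop")
rect(b&(z>.034)&(x<.54),"lock")
rect(b&(z>.024)&(x<.54),"lock+jaw")
E
python3 bedm.py b1
```

```text
(array([    0,    11, 16645,   532,    24, 11695,   664,   319,   759,
         649,   903,  1274,  1844,    23,     0,     0,     0]), array([-0.01 , -0.006, -0.002,  0.002,  0.006,  0.01 ,  0.014,  0.018,
        0.022,  0.026,  0.03 ,  0.034,  0.038,  0.042,  0.046,  0.05 ,
        0.054,  0.058]))
all 75876 [ 0.50155003 -0.04942301  0.24166194] ((537.7982788085938, -51.556976318359375), (221.4602508544922, 152.3899383544922), 4.886861801147461)
brass 3669 [ 0.48116299 -0.02274852  0.32024443] ((477.8453369140625, -36.699851989746094), (100.12590789794922, 50.34013748168945), 72.14717102050781)
((471.7527160644531, -34.73752212524414), 53.4658317565918)
stop 1229 [ 0.63719603 -0.02858401  0.03452846] ((638.1852416992188, -27.525951385498047), (17.48106575012207, 119.83358001708984), 5.061485767364502)
lock 57278 [ 0.49177101 -0.05261774  0.31178909] ((491.35296630859375, -57.350311279296875), (140.19195556640625, 101.4944076538086), 84.55928802490234)
lock+jaw 57278 [ 0.49177101 -0.05261774  0.31178909] ((491.35296630859375, -57.350311279296875), (140.19195556640625, 101.4944076538086), 84.55928802490234)
```

```bash
sed -i 's/&(y<.06)/\&(y<.06)\&(z<.06)/' bedm.py; python3 bedm.py b1 | tail -n 6; python3 - <<'E'
from h import *
d=dict(np.load("b1.npz"));P=cloud(d,d["T"]);img=d["img"]
# slot: rectify view of lock top
cv2.imwrite("pics/slot.png",cv2.resize(img[85:195,200:350,::-1],None,fx=5,fy=5,interpolation=cv2.INTER_CUBIC))
E
```

```text
all 18154 [ 0.53183093 -0.0386111   0.01913311] ((536.7186889648438, -36.59126281738281), (221.3268585205078, 120.10986328125), 5.176120758056641)
brass 1068 [ 0.46894847 -0.04287075  0.04043557] ((469.29241943359375, -42.64183044433594), (35.99261474609375, 36.11044692993164), 5.086198329925537)
((468.9725036621094, -42.75051498413086), 24.727182388305664)
stop 1229 [ 0.63719603 -0.02858401  0.03452846] ((638.1852416992188, -27.525951385498047), (17.48106575012207, 119.83358001708984), 5.061485767364502)
lock 1149 [ 0.46863435 -0.04272154  0.03829671] ((469.46142578125, -42.61723709106445), (64.26358032226562, 64.03314208984375), 5.186535835266113)
lock+jaw 2009 [ 0.48752421 -0.04024696  0.0346432 ] ((483.49151611328125, -41.35862731933594), (92.44430541992188, 64.03727722167969), 5.159825801849365)
```

View pics/slot.png

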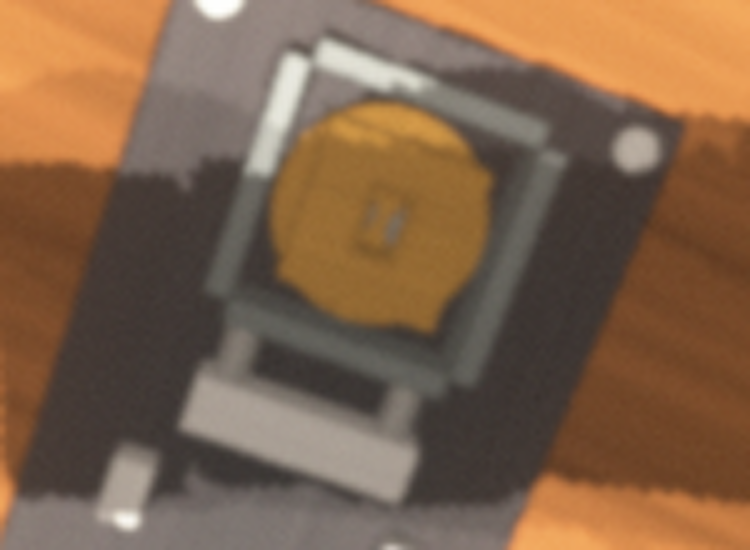

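>>> step_arm:
  commands:
    - [[-24, 54, 0], 0]
    - [[-24, 54, 0], 0]
    - [[-24, 54, 0], 0]
    - [[-24, 54, 0], 0]
    - [[-24, 54, 0], 0]
    - [[-24, 54, 0], 0]
    - [[0, 0, 0], 8]
    - [[0, 0, 0], 8]
    - [[0, 0, 0], 6]
    - [[0, 0, 0], 0]
    - [[0, 0, 0], 0]

```text
time_s: 3.62
tcp_pos: [0.5071, 0.313, 0.2265]
eef_rot: [-180.0, -0.0, -176.8]
contact_force: [-1.1, -0.2, 0.1]
gripper_width: 0.0876
```

```bash
python3 look.py l1
```

```text
3.625 [0.50708289 0.3130384  0.22653105] [-1.79993452e+02 -3.77034791e-03 -1.76811606e+02] 0.08763086865139418 [-1.07516111 -0.24713165  0.07586813] [ 5.04644862e+01  1.31667583e+01 -9.68231816e+00  1.81527630e-03
 -6.71582921e+01 -1.37276797e+02]
```

View pics/l1.png

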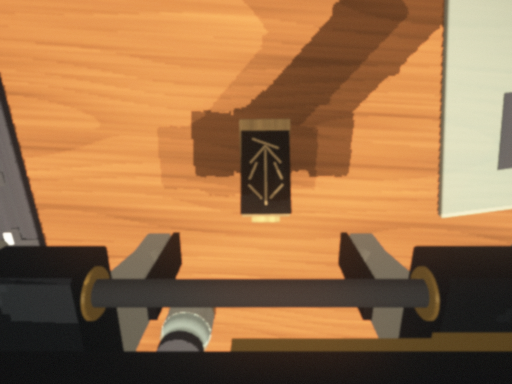

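```bash
cat > blk.py <<'E'
import sys
from h import *
d=dict(np.load(sys.argv[1]+".npz")); P=cloud(d,d["T"])
x,y,z=P[...,0],P[...,1],P[...,2]
m=(abs(x-.51)<.08)&(abs(y-.313)<.06)&(z>.035)&(z<.12)
Q=P[m]; print(len(Q))
A=Q
for it in range(6):
    c=A.mean(0); n=np.linalg.svd(A-c,full_matrices=False)[2][2]; n*=np.sign(n[2])
    A=Q[abs((Q-c)@n)<.003]
print("n",n,"tilt",np.degrees(np.arccos(n[2])),len(A),"uphill yaw",np.degrees(np.arctan2(-n[1],-n[0])))
ex=np.array([0,0,1])-n*n[2]; ex/=np.linalg.norm(ex); ey=np.cross(n,ex)
uv=np.c_[(A-c)@ex,(A-c)@ey]*1000
rc=cv2.minAreaRect(uv.astype(np.float32)); print(rc, np.degrees(np.arctan2(ex[1],ex[0])))
top=c+ex*rc[0][0]/1000+ey*rc[0][1]/1000
ang=rc[2]; 
print("face centre",top,"body centre",top-.012*n,"underside",top-.024*n)
bp=cv2.boxPoints(rc)/1000
print([ (c+ex*u+ey*v).round(4).tolist() for u,v in bp])
E
python3 blk.py l1
```

```text
4441
n [-0.49856177 -0.03246793  0.86624592] tilt 29.9747212514546 4150 uphill yaw 3.72602247317058
((-1.742706298828125, 0.0127105712890625), (52.13645935058594, 90.43699645996094), 89.56050872802734) 3.726022473170579
face centre [0.50481547 0.31882996 0.06309312] body centre [0.51079821 0.31921958 0.05269817] underside [0.51678095 0.31960919 0.04230322]
[[0.4672, 0.2906, 0.0404], [0.5454, 0.295, 0.0856], [0.5424, 0.3471, 0.0858], [0.4642, 0.3427, 0.0406]]
```

>>> step_arm:
  commands:
    - [[-4, 6, 40], 0]
    - [[0, 0, 50], 0]
    - [[0, 0, 50], 0]
    - [[0, 0, 30], 0]
    - [[0, 0, 14], 0]
    - [[0, 0, 0], 0]
    - [[0, 0, 0], 0]
  gripper: 0
  grip_force: 15

```text
time_s: 4.55
tcp_pos: [0.511, 0.3209, 0.044]
eef_rot: [179.9, 0.1, -176.8]
contact_force: [-0.2, -0.1, 0.2]
gripper_width: 0.0876
```

>>> step_arm:
  commands:
    - [[0, 0, 0], 0]
    - [[0, 0, 0], 0]
    - [[0, 0, 0], 0]
    - [[0, 0, 0], 0]
    - [[0, 0, 0], 0]
    - [[0, 0, 0], 0]
  gripper: 1
  grip_force: 15

```text
time_s: 5.3
tcp_pos: [0.5103, 0.32, 0.0427]
eef_rot: [-180.0, -0.0, -176.9]
contact_force: [0.5, -1.1, 2.5]
gripper_width: 0.052
```

>>> step_arm:
  commands:
    - [[0, 0, -10], 0]
    - [[0, 0, -30], 0]
    - [[0, 0, -50], 0]
    - [[0, 0, -50], 0]
    - [[0, 0, 0], 0]

```text
time_s: 5.92
tcp_pos: [0.5121, 0.3221, 0.1878]
eef_rot: [179.7, 0.4, -176.8]
contact_force: [-0.2, 1.1, -1.9]
gripper_width: 0.0521
```

```bash
python3 look.py l2; python3 - <<'E'
from plant import imaging
import cv2,numpy as np
c=imaging.capture("scene"); cv2.imwrite("pics/s2.png",cv2.resize(c["img"][80:260,150:450,::-1],None,fx=2.5,fy=2.5))
E
```

```text
5.925 [0.51207435 0.32205777 0.18782156] [ 179.66598001    0.37136273 -176.82790851] 0.05210586671811768 [-0.17412752  1.10589412 -1.88735888] [ 5.06839856e+01  1.52942877e+01 -1.21139195e+01  5.45812039e-02
 -6.20946601e+01 -1.37536147e+02]
```

View pics/s2.png

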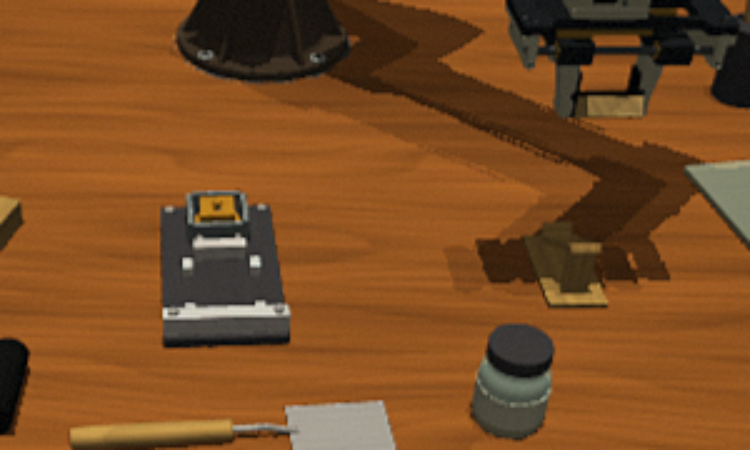

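View pics/l2.png

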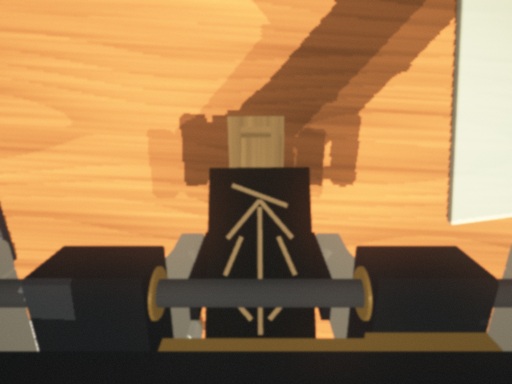

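```bash
cat > held.py <<'E'
import sys
from h import *
d=dict(np.load(sys.argv[1]+".npz")); P=cloud(d,np.eye(4)); z=d["z_map"]
img=d["img"].astype(int)
m=(z>0)&(abs(P[...,1])<.03)&(P[...,2]>-.05)&(P[...,2]<.05)&(P[...,0]>-.1)&(P[...,0]<.1)
m&=P[...,2]>-.045
v,u=np.nonzero(m); k=(v>165)&(v<340); 
Q=P[v[k],u[k]]
A=Q[np.abs(Q[:,1])<.022]; 
for it in range(8):
    c=np.median(A,0) if it==0 else A.mean(0); n=np.linalg.svd(A-c,full_matrices=False)[2][2]; n*=-np.sign(n[2]); A=Q[abs((Q-c)@n)<(.008 if it<3 else .002)]
print(len(Q),len(A),"n tool",n,"tilt",np.degrees(np.arccos(-n[2])))
print("x range",A[:,0].min(),A[:,0].max(),"y",A[:,1].min(),A[:,1].max())
i=A[:,0]>A[:,0].max()-.002; e=A[i].mean(0); print("low top edge",e)
ex=np.array([n[0]*0,0,0]); ex=np.array([1.,0,0])-n*n[0]; ex/=np.linalg.norm(ex)
ctr=A[np.argmax(A@ex)]@ex
# centre of body: from low edge go -45mm along ex, -12 along n
lowmid=c+ex*((A@ex).max()-c@ex); lowmid[1]=(A[:,1].min()+A[:,1].max())/2
print("centre body tool",lowmid-.045*ex-.012*n, "low bottom edge",lowmid-.024*n, "yaw err deg",np.degrees(np.arctan2(n[1],n[0])))
E
python3 held.py l2
```

```text
16023 15055 n tool [ 0.49981053 -0.00437391 -0.86612372] tilt 29.988731736479597
x range -0.02800927977869412 0.04453020891861899 y -0.02999663276608019 0.02999021183153518
low top edge [0.04342134 0.00156483 0.00153216]
centre body tool [-2.32642403e-04 -6.43036851e-05 -9.81258941e-03] low bottom edge [0.0327457  0.00010176 0.02307208] yaw err deg -0.501390585317403
```

>>> step_arm:
  commands:
    - [[-4, -30, 0], 0]
    - [[-7, -51, 0], 0]
    - [[-7, -51, 0], 0]
    - [[-7, -51, 0], 0]
    - [[-7, -51, 0], 0]
    - [[-7, -51, 0], 0]
    - [[-6, -46, 0], 0]
    - [[-3, -26, 0], -2]
    - [[0, 0, 0], 0]
    - [[0, 0, 0], 0]
    - [[0, 0, 0], 0]

```text
time_s: 7.4
tcp_pos: [0.5775, -0.0328, 0.1821]
eef_rot: [180.0, -0.0, -174.8]
contact_force: [-0.1, -0.2, -1.9]
gripper_width: 0.0519
```

```bash
python3 look.py p1;python3 held.py p1
```

```text
7.4 [ 0.57746228 -0.03283862  0.18213168] [ 1.79996252e+02 -4.18400486e-02 -1.74821058e+02] 0.05187548628865874 [-0.06729113 -0.17951359 -1.91084532] [ 1.61035680e+01  1.34489855e+01 -1.54004052e+01 -1.32497053e-02
 -6.11909813e+01 -1.00918239e+02]
16001 15020 n tool [ 0.50020699 -0.00407583 -0.86589627] tilt 30.014793874991806
x range -0.027821358536485624 0.04445755600113497 y -0.029994160251090373 0.02997606952665514
low top edge [0.04335908 0.00131837 0.00149249]
centre body tool [-2.92739540e-04 -6.60870761e-05 -9.87629427e-03] low bottom edge [3.26705406e-02 8.87746310e-05 2.30235261e-02] yaw err deg -0.4668524621435913
```

View pics/p1.png

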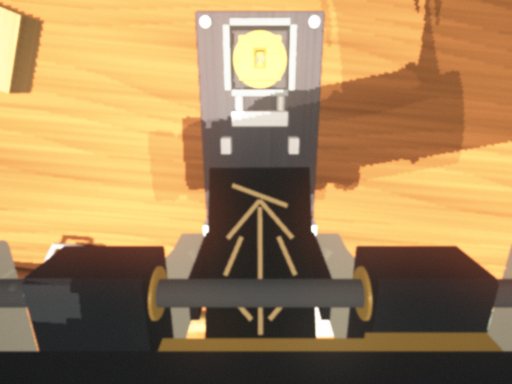

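```bash
python3 bedm.py p1 | grep -E "brass|lock"; python3 - <<'E'
from h import *
d=dict(np.load("p1.npz"));P=cloud(d,d["T"]);img=d["img"].astype(int);x,y,z=(P[...,i] for i in range(3))
O=np.array([.5311,-.037]);a=np.radians(5.17);e=np.array([np.cos(a),np.sin(a)]);n=np.array([-e[1],e[0]])
bx=(P[...,:2]-O)@e*1000;by=(P[...,:2]-O)@n*1000
m=(z>.022)&(z<.06)&(bx>4)&(bx<30)&(abs(by)<45)
for s in(1,-1):
    q=m&(by*s>0)&(z<.03)
    print("post",s,q.sum(),bx[q].min(),bx[q].max(),by[q].min(),by[q].max())
q=(z>.027)&(z<.034)&(bx>-25)&(bx<5)&(abs(by)<40); print("jaw",bx[q].min(),bx[q].max(),by[q].min(),by[q].max())
cv2.imwrite("pics/slot2.png",cv2.resize(d["img"][20:130,190:330,::-1],None,fx=5,fy=5,interpolation=cv2.INTER_CUBIC))
E
```

```text
brass 1727 [ 0.46872096 -0.04270596  0.04044276] ((468.98699951171875, -42.629356384277344), (35.90305709838867, 35.934539794921875), 4.856777191162109)
lock 1848 [ 0.46727304 -0.04277021  0.03825452] ((469.0167236328125, -42.64923858642578), (63.1092643737793, 64.28653717041016), 5.126544952392578)
lock+jaw 3151 [ 0.48374808 -0.04133135  0.03474646] ((482.8727722167969, -41.46400833129883), (90.91698455810547, 64.24066162109375), 4.972535133361816)
post 1 164 9.91438398227105 25.2012912374333 28.820654368072123 38.78021743825255
post -1 164 9.872555418345557 25.36032507785063 -39.01838565801767 -29.048380222121903
jaw -24.268917062825746 -2.9714898038222786 -27.06453161772814 26.57076519228867
```

View pics/slot2.png

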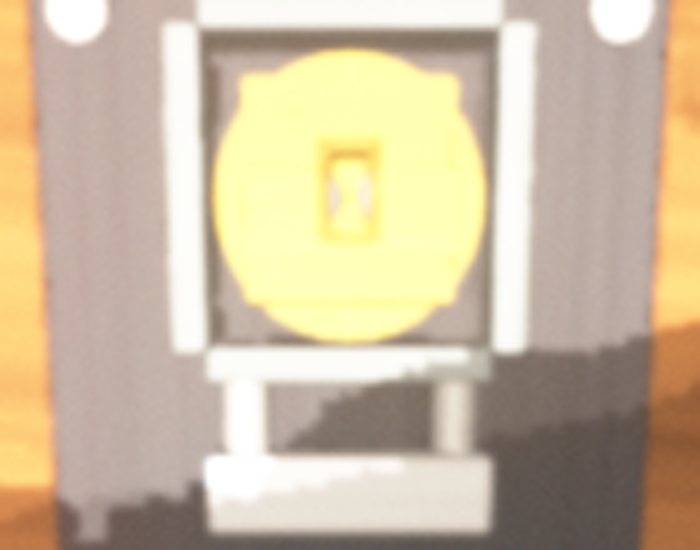

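>>> step_arm:
  commands:
    - [[-2, 0, 30], 0]
    - [[0, 0, 50], 0]
    - [[0, 0, 40], 0]
    - [[0, 0, 18], 0]
    - [[0, 0, 5], 0]
    - [[0, 0, 3], 0]
    - [[0, 0, 3], 0]

```text
time_s: 8.32
tcp_pos: [0.5809, -0.0331, 0.0347]
eef_rot: [180.0, 0.2, -174.8]
contact_force: [0.4, 0.2, 5.3]
gripper_width: 0.0518
```

>>> step_arm:
  commands:
    - [[0, 0, 3], 0]
    - [[0, 0, 3], 0]
    - [[0, 0, 3], 0]
    - [[0, 0, 3], 0]
  grip_force: 6

```text
time_s: 8.82
tcp_pos: [0.5794, -0.0335, 0.0212]
eef_rot: [180.0, -0.0, -174.9]
contact_force: [1.4, 0.4, 0.5]
gripper_width: 0.0519
```

>>> step_arm:
  commands:
    - [[0, 0, 3], 0]
    - [[0, 0, 2], 0]
    - [[0, 0, 0], 0]
    - [[0, 0, 0], 0]
  grip_force: 4

```text
time_s: 9.32
tcp_pos: [0.5789, -0.0336, 0.0161]
eef_rot: [-180.0, -0.1, -174.9]
contact_force: [-0.4, 0.0, -1.3]
gripper_width: 0.0521
```

```bash
python3 look.py p2;python3 held.py p2
```

```text
9.325 [ 0.57891621 -0.03360926  0.01612438] [-1.79997328e+02 -8.78409948e-02 -1.74876510e+02] 0.05208463501049782 [-0.35089758  0.04510789 -1.2742893 ] [ 1.59821896e+01  2.42787582e+01 -2.53081493e+01 -2.14392525e-02
 -4.04998662e+01 -1.00842385e+02]
16943 14132 n tool [ 6.25266847e-02 -4.74424338e-04 -9.98043180e-01] tilt 3.584956943110101
x range -0.04013755013013719 0.04384854900439672 y -0.029493607247578088 0.029714719399457353
low top edge [ 0.04286395  0.00034711 -0.02057565]
centre body tool [-0.00173939  0.00011491 -0.01154177] low bottom edge [0.04242224 0.00012194 0.00324844] yaw err deg -0.43472624137252897
```

View pics/p2.png

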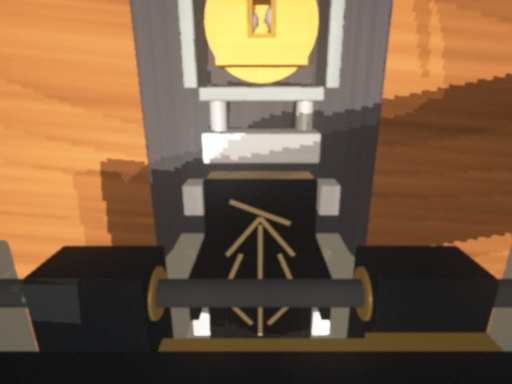

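>>> step_arm:
  commands:
    - [[0, 0, 0], 0]
    - [[0, 0, 0], 0]
    - [[0, 0, 0], 0]
    - [[0, 0, 0], 0]
    - [[0, 0, -20], 0]
    - [[0, 0, -50], 0]
    - [[0, 0, -50], 0]
    - [[0, 0, -40], 0]
    - [[0, 0, 0], 0]
  gripper: 0

```text
time_s: 10.5
tcp_pos: [0.5817, -0.0332, 0.1805]
eef_rot: [180.0, 0.4, -174.8]
contact_force: [0.5, 0.2, 0.3]
gripper_width: 0.0875
```

```bash
python3 look.py p3;python3 - <<'E'
from h import *
d=dict(np.load("p3.npz"));P=cloud(d,d["T"]);x,y,z=(P[...,i] for i in range(3))
O=np.array([.5309,-.037]);a=np.radians(5.17);e=np.array([np.cos(a),np.sin(a)]);n=np.array([-e[1],e[0]])
bx=(P[...,:2]-O)@e*1000;by=(P[...,:2]-O)@n*1000
q=(z>.034)&(z<.045)&(bx>0)&(bx<99)&(abs(by)<40)
print("block",bx[q].min(),bx[q].max(),np.percentile(by[q],[.5,99.5]),z[q].mean())
rc=cv2.minAreaRect(np.c_[bx[q],by[q]].astype(np.float32));print(rc)
Q=P[q];c=Q.mean(0);v=np.linalg.svd(Q-c,full_matrices=False)[2][2];print(v, np.degrees(np.arccos(abs(v[2]))))
E
python3 bedm.py p3 | grep -E "brass|lock"
```

```text
10.5 [ 0.58173592 -0.03317238  0.18047146] [ 179.96918563    0.39634523 -174.83242367] 0.08747489592932937 [0.5395997  0.19141141 0.3144594 ] [ 1.59849527e+01  1.36618024e+01 -1.53757868e+01  5.06563738e-02
 -6.05673347e+01 -1.00842010e+02]
block 6.020246976825182 96.66056269230688 [-26.45470821  24.96622719] 0.0365808668929987
((51.342472076416016, -0.7117824554443359), (52.014122009277344, 90.65145111083984), 89.97560119628906)
[1.52877765e-04 7.31990602e-04 9.99999720e-01] 0.04284490729171356
brass 1772 [ 0.46895486 -0.04262793  0.04038738] ((469.3497314453125, -42.61089324951172), (35.76581573486328, 36.07205581665039), 5.082205772399902)
lock 1903 [ 0.46683082 -0.04270868  0.038252  ] ((469.0563049316406, -42.62125015258789), (63.20930862426758, 64.13214111328125), 5.1158270835876465)
lock+jaw 3267 [ 0.48396105 -0.04122344  0.03467524] ((483.103515625, -41.36399841308594), (91.4165267944336, 64.13241577148438), 5.12054443359375)
```

View pics/p3.png

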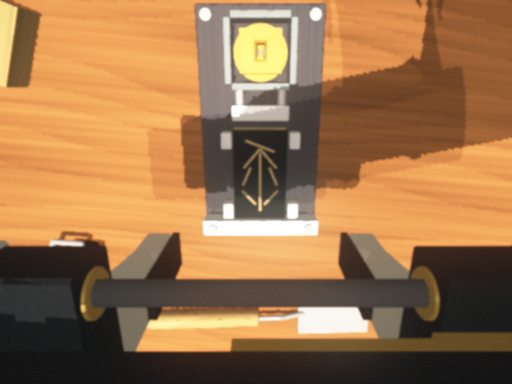

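>>> step_arm:
  commands:
    - [[20.8, -41.1, 0], 0]
    - [[20.8, -41.1, 0], 0]
    - [[20.8, -41.1, 0], 0]
    - [[20.8, -41.1, 0], 0]
    - [[20.8, -41.1, 0], 0]
    - [[20.8, -41.1, 0], 0]
    - [[0, 0, 0], -10.5]
    - [[0, 0, 0], -10.5]
    - [[0, 0, 0], -10.5]
    - [[0, 0, 0], -10.5]
    - [[0, 0, 0], -10.5]
    - [[0, 0, 0], -10.5]
    - [[0, 0, 0], -10.5]
    - [[0, 0, 0], -10.5]
    - [[0, 0, 0], -10.5]
    - [[0, 0, 0], -10.5]
    - [[0, 0, 0], -10.5]
    - [[0, 0, 0], -10.5]
    - [[0, 0, 0], -10.5]
    - [[0, 0, 0], -10.5]

```text
time_s: 13.05
tcp_pos: [0.4767, -0.2899, 0.1749]
eef_rot: [180.0, 0.2, -27.5]
contact_force: [-0.2, -0.4, 0.3]
gripper_width: 0.0878
```

>>> step_arm:
  commands:
    - [[0, 0, 0], -10.5]
    - [[0, 0, 0], 0]
    - [[0, 0, 0], 0]
    - [[0, 0, 0], 0]

```text
time_s: 13.55
tcp_pos: [0.4774, -0.2902, 0.1762]
eef_rot: [-180.0, 0.0, -17.5]
contact_force: [-0.2, -0.1, 0.6]
gripper_width: 0.0875
```

```bash
python3 look.py k2; python3 keym.py k2
```

```text
13.55 [ 0.47735972 -0.29020146  0.17622803] [-1.79999691e+02  3.19468397e-02 -1.74961260e+01] 0.08746152367481701 [-0.19448806 -0.0804353   0.6124352 ] [-1.12196600e+01  1.19157460e+01 -1.82778421e+01 -4.39427892e-03
 -5.98381336e+01  8.37257429e+01]
0.075 0.1 344 mean [ 0.48042576 -0.29033614  0.08499846] med z 0.08534233332699563 rect ((478.9964599609375, -289.6436462402344), (7.584741115570068, 29.902034759521484), 72.6070327758789)
0.06 0.1 385 mean [ 0.48174079 -0.29076448  0.08318221] med z 0.08525531079524357 rect ((478.98974609375, -289.7047119140625), (7.808198928833008, 29.925724029541016), 72.6070327758789)
0.022 0.036 3488 mean [ 0.48196712 -0.29088834  0.03052054] med z 0.030473433384446913 rect ((478.631103515625, -289.72515869140625), (56.12835693359375, 70.71035766601562), 73.12091064453125)
(array([   0, 3042, 9292,   36,   43,   48,   45,  814, 2576,  101,    1,
          1,    3,   14,   14,   12,   15,   14,   93,  237,    0]), array([-0.01 , -0.005,  0.   ,  0.005,  0.01 ,  0.015,  0.02 ,  0.025,
        0.03 ,  0.035,  0.04 ,  0.045,  0.05 ,  0.055,  0.06 ,  0.065,
        0.07 ,  0.075,  0.08 ,  0.085,  0.09 ,  0.095]))
```

View pics/k2.png

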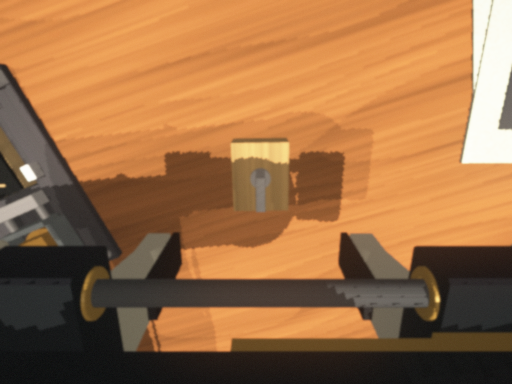

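>>> step_arm:
  commands:
    - [[1, -0.5, 30], -0.6]
    - [[0, 0, 40], 0]
    - [[0, 0, 35], 0]
    - [[0, 0, 17], 0]
    - [[0, 0, 0], 0]
    - [[0, 0, 0], 0]

```text
time_s: 14.35
tcp_pos: [0.4793, -0.2903, 0.0554]
eef_rot: [180.0, -0.1, -16.8]
contact_force: [0.5, 1.0, 0.5]
gripper_width: 0.0874
```

>>> step_arm:
  commands:
    - [[0, 0, 0], 0]
    - [[0, 0, 0], 0]
    - [[0, 0, 0], 0]
    - [[0, 0, 0], 0]
    - [[0, 0, 0], 0]
    - [[0, 0, 0], 0]
    - [[0, 0, 0], 0]
    - [[0, 0, 0], 0]
  gripper: 1
  grip_force: 50

```text
time_s: 15.35
tcp_pos: [0.4786, -0.2901, 0.0545]
eef_rot: [180.0, 0.0, -16.8]
contact_force: [0.4, 0.1, 0.3]
gripper_width: 0.0132
```

>>> step_arm:
  commands:
    - [[0, 0, 0], 0]
    - [[0, 0, 0], 0]

```text
time_s: 15.6
tcp_pos: [0.4786, -0.29, 0.0545]
eef_rot: [-180.0, 0.0, -16.8]
contact_force: [-0.3, -0.2, -0.5]
gripper_width: 0.0076
```

>>> step_arm:
  commands:
    - [[0, 0, -10], 0]
    - [[0, 0, -20], 0]
    - [[0, 0, -30], 0]
    - [[0, 0, -20], 0]
    - [[0, 0, 0], 0]
    - [[0, 0, 0], 0]

```text
time_s: 16.35
tcp_pos: [0.4782, -0.2899, 0.1343]
eef_rot: [-180.0, 0.0, -16.8]
contact_force: [-0.1, -0.2, -0.8]
gripper_width: 0.0078
```

```bash
python3 look.py k3; python3 - <<'E'
from h import *
a=np.radians(-16.8); e=np.array([.4692-.4786,-.0426+.29])*1000
print(e, e@[np.cos(a),np.sin(a)], e@[np.sin(a),-np.cos(a)])
E
```

```text
16.35 [ 0.47823068 -0.28986646  0.13426141] [-1.79984367e+02  2.11758829e-02 -1.67696993e+01] 0.007792671293642094 [-0.13794826 -0.18651714 -0.79782518] [-1.11752943e+01  1.42689494e+01 -2.12713005e+01 -2.16518495e-02
 -5.44793030e+01  8.44181747e+01]
[ -9.4 247.4] -80.50526984086372 -234.12394479815538
```

View pics/k3.png

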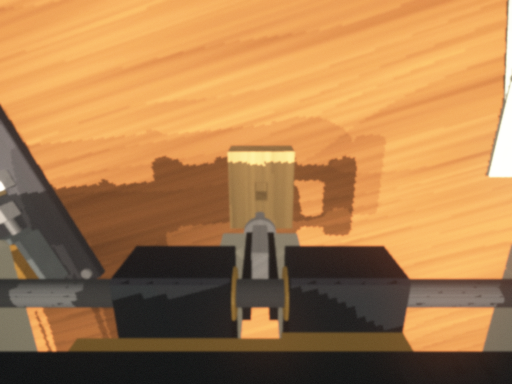

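```bash
cat > keyheld.py <<'E'
import sys
from h import *
d=dict(np.load(sys.argv[1]+".npz")); P=cloud(d,np.eye(4))
x,y,z=(P[...,i]*1000 for i in range(3))
m=(abs(y)<16)&(abs(x)<25)&(z>-5)&(z<60)&(d["z_map"]>0)
for lo in range(-5,60,4):
    q=m&(z>=lo)&(z<lo+4)
    if q.sum()>2: print(lo,q.sum(),"x %.1f..%.1f y %.1f..%.1f"%(x[q].min(),x[q].max(),y[q].min(),y[q].max()))
E
python3 keyheld.py k3
```

```text
-5 101 x 9.9..15.4 y -15.7..14.8
-1 20 x 10.2..14.9 y -8.3..5.9
15 103 x 1.3..10.1 y -10.4..7.9
19 174 x 0.5..10.1 y -10.6..8.6
23 15 x 5.5..9.6 y -9.4..5.6
31 12 x 5.7..6.4 y -3.9..1.3
35 20 x 5.4..6.3 y -4.0..1.3
39 13 x 5.7..6.3 y -4.0..1.4
```

```bash
python3 - <<'E'
from h import *
d=dict(np.load("k3.npz"));img=d["img"]
cv2.imwrite("pics/kz.png",cv2.resize(img[190:350,200:320,::-1],None,fx=5,fy=3.75*1.0,interpolation=cv2.INTER_NEAREST))
for v in (205,215,225,235,245,255,265): print(v,img[v,225:300].astype(int).sum(1)//3, )
for v in (215,225,235,245,255,265,275,285,295,310): print(v,(d["z_map"][v,225:300]*1000).astype(int))
E
```

```text
205 [ 91  89  91  98 114 121 117 112 110 113 114 117 118 120 120 119 120 120
 122 121 123 126 125 122 123 124 126 129 130 128 124 122 121 123 123 125
 123 121 122 123 125 128 126 126 126 125 124 123 120 117 116 118 119 118
 119 119 121 119 121 123 125 128 126 129 129 127 125 117 104  91  89  90
  90  92 105]
215 [ 91  93  95  98 108 120 120 116 109 110 112 114 119 116 119 118 119 119
 118 119 120 123 122 122 121 122 126 128 129 124 116 108 106 104 106 105
 107 105 108 112 120 125 126 125 125 125 124 123 119 117 116 115 115 116
 118 117 117 119 118 121 123 126 127 129 126 126 123 114 102  98  96  96
  94  96  94]
225 [114 114 113 116 118 122 123 114 110 110 111 112 115 118 118 117 117 116
 116 116 115 115 123 131 133 137 136 131 121 119 116 116 117 118 115 117
 117 117 118 118 117 126 134 137 141 139 132 126 118 115 117 118 116 115
 116 117 117 119 119 119 124 124 128 128 126 125 124 120 116 115 116 115
 114 116 117]
235 [120 124 121 122 123 121 123 122 124 123 123 124 124 123 124 123 122 122
 123 120 109  76  45  34  33  37  58  84 103 107 107 108 105 104 104 105
 106 107 108 108 105
[... 3317 characters left out ...]
 89 89 88 89 90 90 88 88 88 88 89 89 89 89 89 88 88 88 89 90 88 88 89 89
 90 89 89 89 89 89 89 89 88 89 88 86 86 85 85 84 81 79 79 79 79 79 79 78
 78 79 79]
295 [80 79 80 80 79 81 84 84 85 84 87 88 88 88 88 88 87 87 88 89 88 88 88 87
 89 88 87 87 87 87 89 87 88 89 87 88 87 88 87 89 88 88 87 87 89 88 88 89
 88 88 88 89 87 87 87 88 88 87 88 86 83 84 85 83 82 79 80 81 80 80 80 80
 79 80 80]
310 [ 81  81  80  82  81  82  84  85  85  84  87  91  95 112 118 124 130 133
 133 134 133 133 134 133 134 135 348 350 349 350 349 350 349 348 349 349
 350 348 349 349 348 349 349 350 133 133 134 133 133 134 132 133 133 130
 124 118 113  94  90  87  84  84  85  84  82  82  81  81  81  82  81  82
  82  82  81]
```

View pics/kz.png

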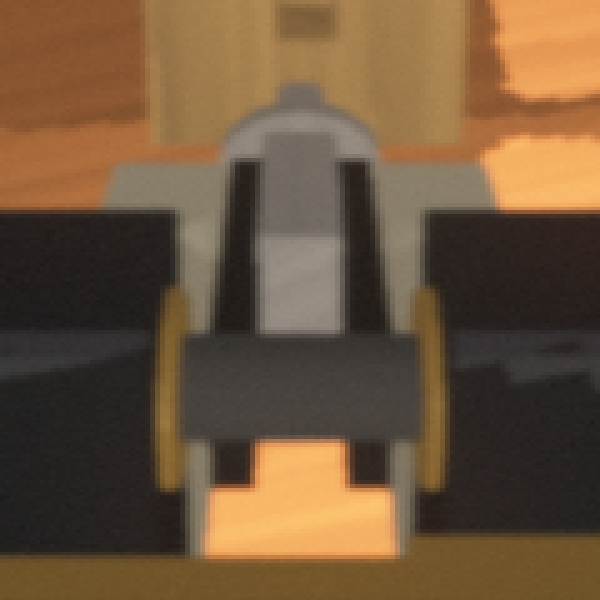

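>>> step_arm:
  commands:
    - [[-8, -24, 0], 0]
    - [[-13.5, -39, 0], 0]
    - [[-13.5, -39, 0], 0]
    - [[-13.5, -39, 0], 0]
    - [[-13.5, -39, 0], 0]
    - [[-10, -30.4, 0], 0]
    - [[-8, -24, 0], 0]
    - [[0, 0, 0], -7.3]
    - [[0, 0, 0], -7.3]
    - [[0, 0, 0], -7.3]
    - [[0, 0, 0], 0]
    - [[0, 0, 0], 0]
    - [[0, 0, 0], 0]

```text
time_s: 18.02
tcp_pos: [0.4695, -0.0426, 0.1344]
eef_rot: [180.0, 0.0, 5.0]
contact_force: [0.7, 0.2, -1.3]
gripper_width: 0.0072
```

```bash
python3 look.py q1; python3 bedm.py q1; python3 keyheld.py q1
```

```text
18.025 [ 0.4694861  -0.04262653  0.13436788] [1.79995118e+02 2.37104711e-02 5.04648176e+00] 0.007154639379875114 [ 0.73980123  0.17375295 -1.32409499] [ 1.88189445e+01  6.17921259e+00 -3.16754214e+01 -1.14380848e-03
 -5.21695569e+01  7.62282400e+01]
(array([    0,     4, 18656,   361,    16, 15924,   648,   327,   995,
         898,  1292,  8230,  2884,     8,     0,     0,     0]), array([-0.01 , -0.006, -0.002,  0.002,  0.006,  0.01 ,  0.014,  0.018,
        0.022,  0.026,  0.03 ,  0.034,  0.038,  0.042,  0.046,  0.05 ,
        0.054,  0.058]))
all 31222 [ 0.53548885 -0.03624037  0.02304558] ((523.650634765625, -37.261627197265625), (193.33909606933594, 120.3123550415039), 5.0984206199646)
brass 1637 [ 0.47057916 -0.0421828   0.04031011] ((469.4186096191406, -42.24527359008789), (36.40862274169922, 36.24223709106445), 4.738577842712402)
((469.3399658203125, -42.13117218017578), 25.26344871520996)
stop 3752 [ 0.59751031 -0.03187537  0.03658711] ((596.2296142578125, -31.448030471801758), (36.73031234741211, 51.97007369995117), 4.99153470993042)
lock 1705 [ 0.4708476  -0.0421501   0.04010601] ((469.3779602050781, -42.252872467041016), (36.668357849121094, 36.0059928894043), 5.302726745605469)
lock+jaw 3554 [ 0.49286702 -0.04007285  0.03360188] ((483.213134765625, -40.94093704223633), (92.22217559814453, 64.04306030273438), 5.249616622924805)
-5 111 x 10.1..15.8 y -15.2..15.7
-1 20 x 10.2..15.2 y -7.9..6.8
15 109 x 1.7..10.3 y -10.1..8.8
19 161 x 0.6..10.5 y -10.2..9.1
23 22 x 2.2..9.9 y -9.6..9.1
31 10 x 5.8..6.3 y -3.5..1.7
35 19 x 5.7..6.6 y -3.6..1.7
39 16 x 5.6..6.3 y -3.6..1.8
```

View pics/q1.png

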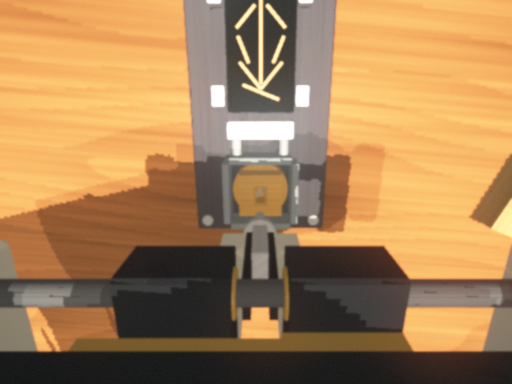

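>>> step_arm:
  commands:
    - [[0, 0, 20], 0]
    - [[0, 0, 17], 0]
    - [[0, 0, 5], 0]
    - [[0, 0, 4], 0]
    - [[0, 0, 3], 0]
    - [[0, 0, 0], 0]

```text
time_s: 18.82
tcp_pos: [0.4697, -0.0425, 0.0857]
eef_rot: [-180.0, -0.0, 5.1]
contact_force: [-0.7, -0.1, -0.8]
gripper_width: 0.008
```

>>> step_arm:
  commands:
    - [[0, 0, 2], 0]
    - [[0, 0, 2], 0]
    - [[0, 0, 2], 0]
    - [[0, 0, 0], 0]
  grip_force: 60

```text
time_s: 19.32
tcp_pos: [0.4696, -0.0427, 0.0794]
eef_rot: [180.0, 0.0, 5.1]
contact_force: [1.6, -2.0, -0.5]
gripper_width: 0.0078
```

>>> step_arm:
  commands:
    - [[0, 0, 1.5], 3]
    - [[0, 0, 1.5], -3]
    - [[0, 0, 1.5], -3]
    - [[0, 0, 1.5], 3]

```text
time_s: 19.82
tcp_pos: [0.4699, -0.0432, 0.0742]
eef_rot: [179.9, -0.0, 5.2]
contact_force: [-1.4, -5.6, 9.9]
gripper_width: 0.0077
```

>>> step_arm:
  commands:
    - [[0, 0, 1.5], 3]
    - [[0, 0, 1.5], -3]
    - [[0, 0, 1.5], -3]
    - [[0, 0, 1.5], 3]
    - [[0, 0, 1.5], 3]
    - [[0, 0, 1.5], -3]

```text
time_s: 20.58
tcp_pos: [0.4698, -0.0426, 0.0647]
eef_rot: [180.0, -0.0, 5.2]
contact_force: [0.5, -2.3, 0.2]
gripper_width: 0.0077
```

>>> step_arm:
  commands:
    - [[0, 0, 1], 0]
    - [[0, 0, 1], 0]
    - [[0, 0, 0], 0]

```text
time_s: 20.95
tcp_pos: [0.47, -0.0427, 0.0642]
eef_rot: [180.0, -0.1, 5.1]
contact_force: [-6.7, -0.2, 20.2]
gripper_width: 0.0076
```

```bash
python3 look.py q2; python3 keyheld.py q2; python3 - <<'E'
from h import *
d=dict(np.load("q2.npz"));img=d["img"]
cv2.imwrite("pics/q2z.png",cv2.resize(img[130:260,170:350,::-1],None,fx=4,fy=4,interpolation=cv2.INTER_CUBIC))
E
```

```text
20.95 [ 0.47003153 -0.04265307  0.06423716] [ 1.79972578e+02 -5.11794567e-02  5.13265894e+00] 0.0076321901578761155 [-6.74574652 -0.15577263 20.22751779] [ 1.88269898e+01  1.16885100e+01 -3.65437846e+01  5.82362544e-02
 -4.17244875e+01  7.62622066e+01]
-5 107 x 9.9..15.7 y -15.7..15.6
-1 23 x 10.4..15.2 y -7.9..6.8
15 115 x 1.6..10.2 y -10.0..8.9
19 258 x -0.3..17.8 y -15.9..16.0
23 997 x -1.2..18.0 y -15.9..16.0
27 105 x 16.7..18.1 y -15.8..15.9
31 103 x 16.5..17.9 y -15.6..15.8
35 101 x 16.7..17.8 y -16.0..15.9
39 253 x 16.5..20.3 y -15.6..15.8
43 20 x 17.4..19.6 y -15.8..16.0
```

View pics/q2z.png

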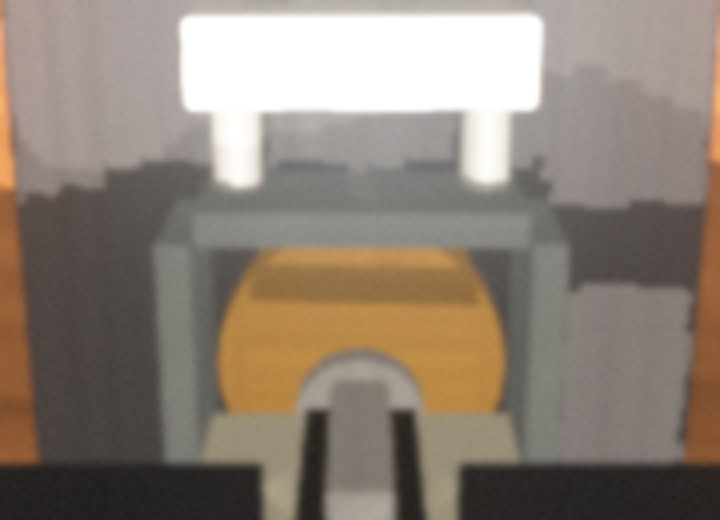

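>>> step_arm:
  commands:
    - [[0, 0, 0], 7]
    - [[0, 0, 0], 8]
    - [[0, 0, 0], 8]
    - [[0, 0, 0], 8]
    - [[0, 0, 0], 8]
    - [[0, 0, 0], 8]

```text
time_s: 21.75
tcp_pos: [0.4698, -0.0435, 0.0642]
eef_rot: [179.9, -0.1, -42.1]
contact_force: [-5.2, -6.0, 20.0]
gripper_width: 0.0076
```

>>> step_arm:
  commands:
    - [[0, 0, 0], 8]
    - [[0, 0, 0], 8]
    - [[0, 0, 0], 8]
    - [[0, 0, 0], 8]
    - [[0, 0, 0], 7]
    - [[0, 0, 0], 6]
    - [[0, 0, 0], 2]
    - [[0, 0, 0], 0]
    - [[0, 0, 0], 0]

```text
time_s: 22.88
tcp_pos: [0.4688, -0.044, 0.0642]
eef_rot: [179.9, -0.1, -88.9]
contact_force: [-8.6, -6.6, 24.2]
gripper_width: 0.0077
```

```bash
python3 look.py t1; python3 -c "
from plant import r;print(r.get_state()['moment'])"; python3 - <<'E'
from plant import imaging
import cv2,numpy as np
from h import *
c=imaging.capture("top"); np.savez("top9.npz",**c); cv2.imwrite("pics/t9.png",cv2.resize(c["img"][160:285,200:340,::-1],None,fx=4.5,fy=4.5,interpolation=cv2.INTER_CUBIC))
c=imaging.capture("scene"); cv2.imwrite("pics/s9.png",cv2.resize(c["img"][60:260,80:400,::-1],None,fx=2.4,fy=2.4,interpolation=cv2.INTER_CUBIC))
E
```

```text
22.875 [ 0.46878451 -0.04395792  0.06420219] [ 1.79914043e+02 -1.30588479e-01 -8.88506318e+01] 0.007691358936275303 [-8.55302056 -6.63906108 24.17261684] [ 18.7683972   11.66658396 -36.61800136   0.14759017 -41.83696099
 -17.72919285]
[-2.57411156  3.39000131  0.14264891]
```

View pics/t1.png

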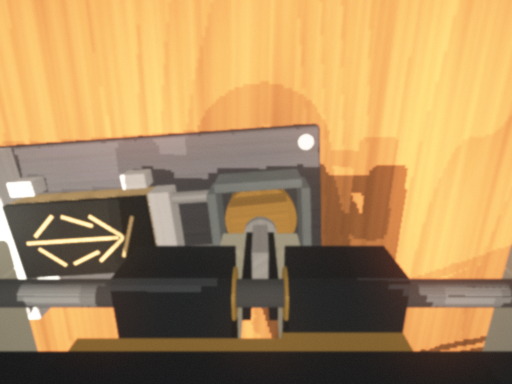

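View pics/t9.png

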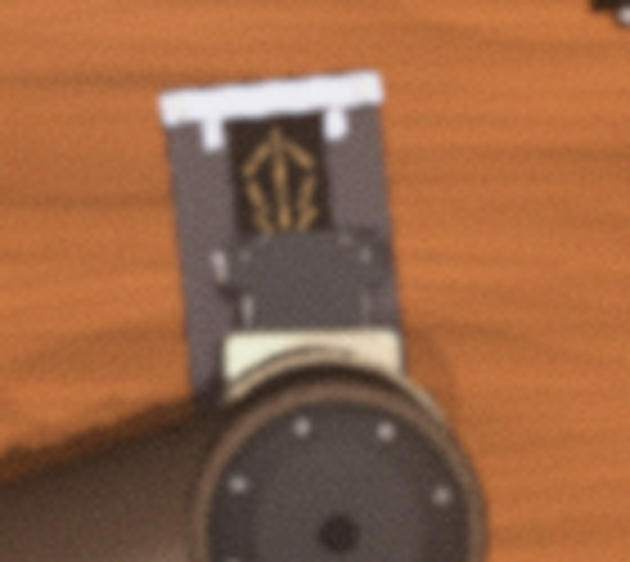

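View pics/s9.png

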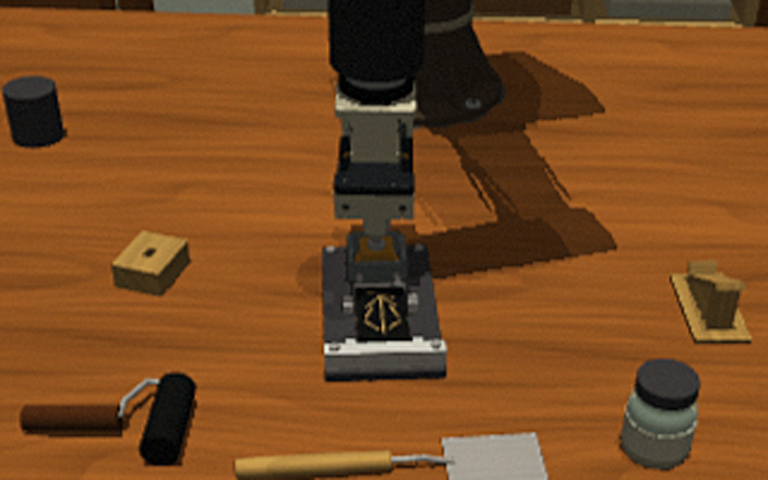

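```bash
python3 - <<'E'
from h import *
d=dict(np.load("t1.npz"));P=cloud(d,d["T"])
O=np.array([.5311,-.037]);a=np.radians(5.15);e=np.array([np.cos(a),np.sin(a)]);n=np.array([-e[1],e[0]])
bx=(P[...,:2]-O)@e*1000;by=(P[...,:2]-O)@n*1000;z=P[...,2]
q=(z>.0285)&(z<.0335)&(bx>-25)&(bx<30)&(abs(by)<24);print("jaw",q.sum(),np.percentile(bx[q],[1,50,99]))
q=(z>.0345)&(z<.042)&(bx>0)&(bx<99)&(abs(by)<28);print("block",q.sum(),bx[q].min(),bx[q].max(),by[q].min(),by[q].max(),z[q].mean())
rc=cv2.minAreaRect(np.c_[bx[q],by[q]].astype(np.float32));print(rc)
Q=P[q];c=Q.mean(0);v=np.linalg.svd(Q-c,full_matrices=False)[2][2];print(np.degrees(np.arccos(abs(v[2]))))
d=dict(np.load("top9.npz"));P=cloud(d)
bx=(P[...,:2]-O)@e*1000;by=(P[...,:2]-O)@n*1000
b=(d["img"].max(-1)<62)&(abs(by)<32)&(bx>45)&(bx<105)
print("top cam block far edge, y:",np.percentile(bx[b],[98,100]),np.percentile(by[b],[1,99]))
E
python3 keyheld.py t1 | sed -n 1,6p
python3 -c "
from plant import r
for i in range(2):
    s=r.get_state();print(s['time_s'],s['qd'],s['contact_force'],s['eef_rot'])"
```

```text
jaw 1177 [-5.04244634  2.05485274  9.49391099]
block 9508 8.508988290446075 98.99810813055464 -27.10848464807677 25.930364583471256 0.0366534315564055
((53.791996002197266, -0.5565986633300781), (90.5733642578125, 52.93632507324219), 0.23544766008853912)
0.13926010585953397
top cam block far edge, y: [90.15924254 90.5460621 ] [-23.65962259  21.31347245]
-5 105 x 8.5..14.2 y -15.4..15.6
-1 12 x 8.8..13.4 y -7.6..6.1
15 140 x 0.1..8.7 y -10.2..8.2
19 295 x -1.9..18.7 y -16.0..15.8
23 1036 x -2.7..25.0 y -16.0..16.0
27 107 x 14.9..24.4 y -15.5..15.1
23.025 [-0.03197493  0.11534856 -0.04065569  0.08249997  0.01303331  0.03179442] [-7.53266967 -6.30744663 23.01023429] [ 1.79912274e+02 -1.31190817e-01 -8.88486827e+01]
23.025 [-0.03197493  0.11534856 -0.04065569  0.08249997  0.01303331  0.03179442] [-7.53266967 -6.30744663 23.01023429] [ 1.79912274e+02 -1.31190817e-01 -8.88486827e+01]
```

>>> step_arm:
  commands:
    - [[0, 0, 0], 0]
    - [[0, 0, 0], 0]
    - [[0, 0, 0], 0]
    - [[0, 0, 0], 0]
    - [[0, 0, 0], 0]
    - [[0, 0, 0], 0]
    - [[0, 0, 0], 0]
    - [[0, 0, 0], 0]

```text
time_s: 24.02
tcp_pos: [0.4687, -0.044, 0.0642]
eef_rot: [179.9, -0.1, -88.8]
contact_force: [-8.1, -6.9, 24.7]
gripper_width: 0.0077
```

```bash
python3 look.py t2; python3 keyheld.py t2 | sed -n 1,5p; python3 - <<'E'
from h import *
d=dict(np.load("t2.npz"));P=cloud(d,d["T"])
O=np.array([.5311,-.037]);a=np.radians(5.15);e=np.array([np.cos(a),np.sin(a)]);n=np.array([-e[1],e[0]])
bx=(P[...,:2]-O)@e*1000;by=(P[...,:2]-O)@n*1000;z=P[...,2]
q=(z>.0285)&(z<.0335)&(bx>-25)&(bx<30)&(abs(by)<24);print("jaw",q.sum(),np.percentile(bx[q],[1,50,99]))
q=(z>.0345)&(z<.042)&(bx>0)&(bx<99)&(abs(by)<28);print("block",bx[q].min())
cv2.imwrite("pics/t2z.png",cv2.resize(d["img"][150:270,180:340,::-1],None,fx=4.5,fy=4.5,interpolation=cv2.INTER_CUBIC))
E
```

```text
24.025 [ 0.468727   -0.04398128  0.06417514] [ 1.79907122e+02 -1.32993730e-01 -8.88480901e+01] 0.007714274109525518 [-8.12217266 -6.92225293 24.71295552] [ 18.76809327  11.66798568 -36.62120762   0.14788763 -41.83967372
 -17.72658051]
-5 106 x 8.7..14.2 y -15.9..14.9
-1 20 x 8.6..13.5 y -8.6..5.5
15 138 x -0.6..8.9 y -10.8..8.2
19 266 x -1.8..17.5 y -15.9..15.9
23 1069 x -2.8..25.0 y -16.0..16.0
jaw 1177 [-5.07522231  2.10741202  9.46966306]
block 8.355951280035042
```

View pics/t2z.png

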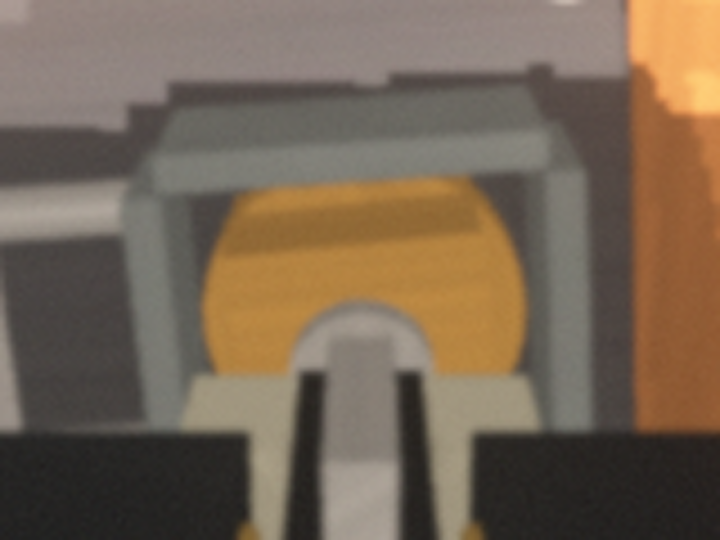

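```bash
python3 -c "
from plant import close_job
print(close_job())"
```

```text
the job is handed in; nothing more can be done
None
```

The job is handed in at about 24 s of the 67 s. No verdict came back, so what follows is my own last measurements.

- **Block:** I gripped it across its 52 mm with the tool upright, since the moves allow no tilting. I set its low end on the pocket floor, pivoted it to within 4° of flat and let go. It came to rest flat and face up. After the jaw closed, it lies about 1.2 mm short of the stop, about 0.6 mm off the middle and about 0.2° out of line.
- **Key:** I pushed it past the pins with ±3° twists. The collar looks flush on the lock in the wrist picture, and the arm pushes it down with 20 to 25 N. It is turned about 94°, so I put the lock at roughly 1.5 rad. The jaw face measured about 9 mm, which agrees with that; I had no direct reading of the lock angle.
- **Hold:** the key is gripped with 60 N set. Over a last second of waiting, the tool pose, jaw and block did not move measurably.

Two checks were not clean:
- While turning, the key slid about 1.5 mm along the pads, and a sideways load of about 10 N remains.
- The top camera put the block's far edge about 8 mm shorter than the wrist camera did. I put that down to my rough brightness threshold there and did not follow it up.

The jar, roller and knife were never touched and look unmoved in the scene picture taken just before handing in.

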